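# Tighten the hub bolt of an upturned office chair seat

### The arm

A 6-joint arm with a two-finger parallel gripper is mounted at the origin on the work surface. World frame = base frame: x ahead of the robot, y to its left, z up, the work surface at z = 0. Lengths are in m, angles in rad, forces in N, time in s.
With the tool pointing down it reaches from about 0.35 to 0.975 m from the base axis. Payload 7.1 kg.
Tool frame: the origin (TCP) lies between the finger pads; the fingertips stand ahead of it and the grasp point (between the pads) lies 11 mm behind it (robot.tip_reach is the y of the fingertips in the tool frame, in m); y points along the fingers, x is the direction in which the jaws open and shut, and the axes are right-handed (so a half turn about y gives the same grasp; the last joint's range is limited). The gripper opens to 88 mm and grips with 3 to 60 N. Pads are 20 mm wide; open, the fingers measure 115 mm over their backs; the gripper's body (75 mm by 178 mm) begins 61 mm behind the grasp point.
Start: joints at [1.244, 0.423, 1.63, -0, 1.089, -0.019], TCP at [0.189, 0.596, 0.231] pointing down, gripper open.
Joint ranges: [-3, 3], [-0.9, 2.11], [0.09, 2.58], [-1.31, 4.45], [0.11, 2.69], [-2.54, 2.54]. Speed limits (rad/s): [2.39, 2.39, 3.01, 3.14, 3.14, 3.14].

### API

Orientations are given as a 3x3 rotation matrix whose columns are the frame's x, y, z axes.
In Python, from cell import status, optics, order, robot gives the robot as it stands.
- The arm moves only by the tool carry_out, never from a script. Its argument "deltas" is a list of rows, each an object of numbers: "tx", "ty", "tz": the shift along the world's x, y, z in cm; "rx", "ry", "rz": the turn, a rotation vector about the world's x, y, z in rad. A call has 1 to 20 rows; each row is the pose to reach, as a shift and turn from the pose commanded when the call began; what a row does not reach only later rows make up. A row lasts 1/8 s, in which the tool goes at most 62.5 mm and 10.7 degrees, less where a joint would pass 70% of its speed; a pose out of reach is approached as far as the arm can. A call with a gripper value outside its range is refused whole. "grip" is the closure in counts, from 0 (fully open) to 255 (shut), set as the call begins (left out, the last holds). The fingers move at their own pace and stop on an object; "squeeze" is the grip in N (left out, the last holds). Time passes only in rows, so rows that repeat a pose let the fingers close. It gives the time, the measured TCP pose, the force and the opening at its end, in the units of the state.
- status.read_state(): the state, without advancing time (a new reading comes with each control period).
- optics.camera(name): name is "side" or "top" or "wrist"; returns (picture, depth): 400x640x3 uint8, red, green, blue; 400x640 float32, m along the optical axis (not along the pixel's ray), 0 where there is no reading.
- optics.camera_model(name): a dict with "K" (3x3 intrinsics, pixels), "camera_from_world" (4x4, takes a point from world to camera coordinates); the wrist camera has in their place "T_tool_cam" (4x4, takes a point from camera to tool coordinates, whose origin is the TCP and whose axes are the tool frame's). Camera axes: x right, y down, z forward; pixel columns grow to the right and rows downward; lengths in m; the calibration is good to about 2 mm. A picture is of the moment at which its call begins: read the wrist's pose just before it. camera_model takes no time and is no camera call.
- order.job_done(): hands the job in, once; it reports no verdict.
The state is a dict: "time": time; "joint_positions": joint angles; "qvel": joint speeds; "joint_efforts": joint torques, N m; "tool_pos": TCP position; "ee_rot": TCP orientation; "contact_force": force on the tool from outside, world axes, zero at the start; "moment": the same for the moment, N m; "width": finger opening in m.
Only numpy, scipy, OpenCV 4.12 (cv2) and the standard library are available. Lean on these libraries where they do the work, as an engineer would, in place of code of your own. Each camera call takes 0.05 s, during which the arm holds its last target.

### The job

Take the larger T-handled hex key out of the wooden block, set it upright and fully home in the hex socket of the bolt in the middle of the upturned chair seat, and turn the bolt clockwise (seen from above), regrasping as needed, until it comes up against its stop. Leave the key standing in the socket, let go, and leave the slimmer key in its hole and the other things on the table where they are.

Things in the scene. Friction and masses are not known exactly. Their poses are not given: they have to be found in the camera images.
- key: Larger T key, 0.35 kg, 130 mm tall, upright. Origin at the end of its tip, z up the shank, x along the handle bar. From the tip up: ball nose 19 mm wide, 5 mm of it below the hexagon; steel hexagon 19 mm across flats from 5 to 50 mm, corners along +x and -x; round 16 mm shank; round collar 42 mm wide from 80 to 86 mm that rests on the block; bar from 100 to 130 mm. Half a turn about z is the same.
- key_bar (a point): Centre of the larger key's black handle bar, 115 mm above its tip. The bar is 110 mm long (x), 24 mm wide (y) and 30 mm tall; axes as key.
- slim_key: The slimmer T key, which does not fit the bolt: same collar and length below the bar, hexagon 10 mm across flats, handle bar 80 x 18 x 24 mm from 100 mm up. Origin at its tip, z up, x along the bar. It stays in its hole.
- stand: Wooden key block, fixed, 90 (x) by 200 (y) by 90 mm tall, with two upright through holes of 28 mm at y = -55 and +55 mm. Either key may be in either hole, hung by its collar, tip 10 mm above the table, bar within about 0.3 rad of the block's x axis. Origin: middle of its underside.
- seat: Upturned chair seat, fixed: grey pad 320 x 320 x 33 mm with a 260 mm plywood face at 45 mm; a flat steel bar sticks out 80 mm over its +x edge. In its middle a round grey hub 68 mm wide, rim 90 mm above the table, with a round recess 46 mm wide and 10 mm deep; the steel bolt head lies at its bottom. Origin: middle of the seat, on the table.
- socket (a point): Centre of the mouth of the hex socket in the bolt head, 80 mm above the table, 10 mm below the hub's rim. It turns with the bolt; z up, x points to a corner of the hexagon. The socket is 20.6 mm across flats, 28 mm deep, its mouth bevelled at 45 degrees over the top 3 mm. Any sixth of a turn fits; the key has up to about 10 degrees of free play either way in it.
- socket_floor (a point): Centre of the socket's floor, 52 mm above the table. With the key fully home the key's tip rests here, its bar from 152 to 182 mm above the table.
- bolt (a joint): Turn of the bolt in rad, growing clockwise seen from above. It starts between 0 and 0.6 and has a hard stop at 4.0. It turns with a steady drag of about 0.15 N m and stays where it is left.
- mug: White mug, 80 mm wide, 90 mm tall, stands aside. Origin in the middle of its underside.
- jar: Amber glass jar with a steel cap, 72 mm wide, 110 mm tall, stands aside. Origin in the middle of its underside.
- dish: Shallow steel bowl, 120 mm wide, 35 mm tall, stands aside. Origin in the middle of its underside.

How it is judged:
On the way, in this order (a step that is already met when the one before it is completed fails the run):
1. the larger key is lifted clear of the block (height (world z) of key above 0.095 m), for 0.1 s.
2. the larger key is upright and fully home in the socket (distance between key and socket_floor below 0.007 m and angle between key's own z axis and vertical below 0.2 rad), for 0.2 s.
At the end, for the whole second after the job is handed in: The bolt is turned clockwise to within 0.25 rad of its stop (beyond 3.75 of 4.0 rad), and the larger key stands at rest, released, in the socket, its tip within 7 mm of the middle of the socket's floor and leaning less than 0.2 rad (all of step 2 and value of joint bolt above 3.75 rad and linear speed of key below 0.02 m/s and velocity of joint bolt below 0.05 rad/s); the robot touches nothing.
It fails at once if the slimmer key is taken out of its hole (moved more than 40 mm) (distance of slim_key from where it was at the start of the episode above 0.04 m).
It fails at once if the mug, the jar or the dish is moved more than 40 mm (distance of any of mug, jar, dish from where it was at the start of the episode above 0.04 m).
It also fails if it takes over 61 s, if anything falls off the work surface, if the arm or the gripper's body presses on something with over 40 N, if the wrist force passes 120 N, or if a joint passes its speed limit or range.

## Working session

There is one attempt and no reset: what is moved stays moved. The work goes in short steps, Python scripts to look and compute and a tool call to move; the robot and the scene stay as the last step left them, time stands still between calls to the robot, and variables do not carry over. Pictures are saved under pics/ and viewed, and the job is handed in when it is done.

Besides the shell and the picture viewer there is one more tool, called in YAML: its name, and indented under it one key for each argument. carry_out: Moves the arm, as the interface text tells. Its arguments: {"type":"object","properties":{"deltas":{"type":"array"},"grip":{"type":"number"},"squeeze":{"type":"number"}},"required":["deltas"]}

```bash
ls; mkdir -p pics; python3 - <<'E'
from cell import status, optics, order, robot
import cv2,numpy as np
s=status.read_state()
for k,v in s.items(): print(k,np.round(v,4).tolist())
print(robot.tip_reach)
for n in ("side","top"):
    p,d=optics.camera(n); cv2.imwrite(f"pics/{n}0.png",p[:,:,::-1]); np.save(f"pics/{n}0.npy",d)
    m=optics.camera_model(n); print(n,m)
print(optics.camera_model("wrist"))
E
```

```text
pics
time 0.0
joint_positions [1.244, 0.4238, 1.6307, -0.0, 1.0886, -0.019]
qvel [-0.0008, 0.0006, 0.0005, -0.0, 0.0002, 0.0005]
joint_efforts [0.0003, -54.4614, -27.3673, 0.0646, 0.0228, -0.0002]
tool_pos [0.1892, 0.5951, 0.2299]
ee_rot [[0.303, -0.0005, -0.953], [0.953, -0.0014, 0.303], [-0.0015, -1.0, 0.0]]
contact_force [0.6954, -0.673, -0.291]
moment [0.021, 0.0069, -0.0139]
width 0.0879
0.008
side {'K': array([[426.06093569,   0.        , 320.70641489],
       [  0.        , 426.06093569, 193.36802059],
       [  0.        ,   0.        ,   1.        ]]), 'camera_from_world': array([[ 0.91335058, -0.40707809, -0.00884042, -0.4423196 ],
       [-0.30830277, -0.67722259, -0.66807108,  0.2743888 ],
       [ 0.26597017,  0.61290863, -0.74404495,  1.03011549],
       [ 0.        ,  0.        ,  0.        ,  1.        ]])}
top {'K': array([[415.08088235,   0.        , 327.04657603],
       [  0.        , 415.08088235, 199.04780319],
       [  0.        ,   0.        ,   1.        ]]), 'camera_from_world': array([[-0.01647299, -0.99982334, -0.00905173,  0.09885256],
       [-0.99511891,  0.01727509, -0.0971593 ,  0.51502144],
       [ 0.09729851,  0.00740705, -0.99522768,  1.07852085],
       [ 0.        ,  0.        ,  0.        ,  1.        ]])}
{'K': array([[289.78054565,   0.        , 320.70781479],
       [  0.        , 289.78054565, 195.91596401],
       [  0.        ,   0.        ,   1.        ]]), 'T_tool_cam': array([[ 9.99999899e-01, -2.94897344e-04, -3.40436930e-04,
         8.94899575e-04],
       [ 2.47842408e-04, -2.70841276e-01,  9.62623988e-01,
        -1.54164255e-01],
       [-3.76079630e-04, -9.62623974e-01, -2.70841176e-01,
         7.36583376e-02],
       [ 0.00000000e+00,  0.00000000e+00,  0.00000000e+00,
         1.00000000e+00]])}
```

View pics/top0.png

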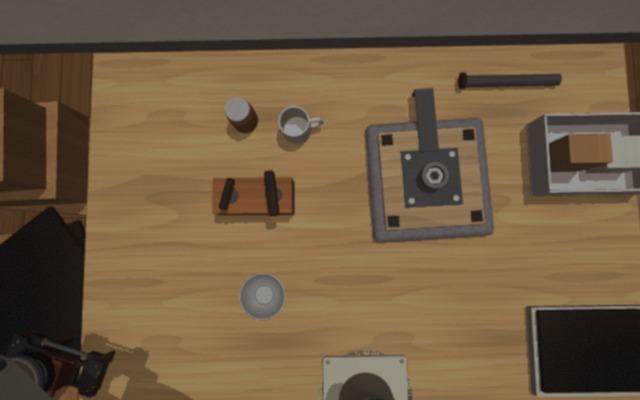

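View pics/side0.png

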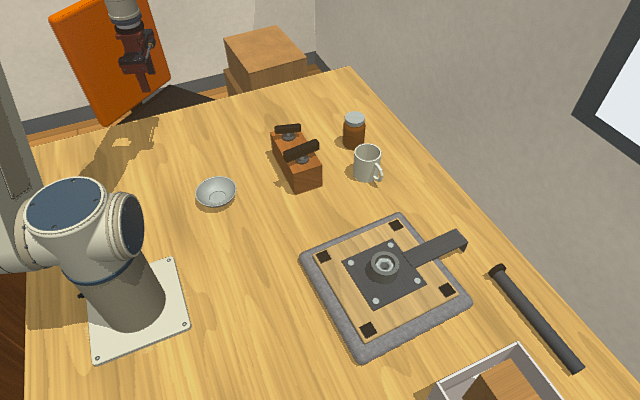

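```bash
cat > h.py <<'E'
import numpy as np,cv2
from cell import status, optics, robot
def cam(n):
    m=optics.camera_model(n)
    if n!="wrist": 
        return m["K"],np.linalg.inv(m["camera_from_world"])
    s=status.read_state(); T=np.eye(4);T[:3,:3]=s["ee_rot"];T[:3,3]=s["tool_pos"]
    return m["K"],T@m["T_tool_cam"]
def cloud(K,W,d):
    v,u=np.mgrid[:d.shape[0],:d.shape[1]]
    P=np.stack([(u-K[0,2])/K[0,0]*d,(v-K[1,2])/K[1,1]*d,d],-1)
    return P@W[:3,:3].T+W[:3,3]
def ray(K,W,uv,z):
    uv=np.atleast_2d(uv).astype(float)
    r=np.c_[(uv[:,0]-K[0,2])/K[0,0],(uv[:,1]-K[1,2])/K[1,1],np.ones(len(uv))]@W[:3,:3].T
    o=W[:3,3]; return o+r*((z-o[2])/r[:,2])[:,None]
E
python3 - <<'E'
from h import *
p=cv2.imread("pics/top0.png"); d=np.load("pics/top0.npy")
K,W=cam("top"); P=cloud(K,W,d)
def show(n,m):
    Q=P[m]; c,sz,a=cv2.minAreaRect(Q[:,:2].astype(np.float32)); 
    w=Q[:,:2]-Q[:,:2].mean(0); e=np.linalg.svd(w,full_matrices=False)[2][0]
    print(n,m.sum(),np.round(c,4),np.round(sz,3),np.round(np.arctan2(e[1],e[0])%np.pi,3),"z",np.round(np.percentile(Q[:,2],[5,50,95]),4))
v,u=np.mgrid[:400,:640]; dark=p.max(2)<60
show("big",(u>255)&(u<285)&(v>165)&(v<220)&dark&(P[...,2]>.12))
show("slim",(u>210)&(u<240)&(v>165)&(v<220)&dark&(P[...,2]>.115))
show("block",(u>200)&(u<300)&(v>165)&(v<225)&(P[...,2]>.08)&(P[...,2]<.096))
show("mug",(u>275)&(u<310)&(v>95)&(v<145)&(P[...,2]>.08))
show("hub",(u>410)&(u<460)&(v>150)&(v<200)&(P[...,2]>.084)&(P[...,2]<.1))
show("pad",(u>350)&(u<500)&(v>110)&(v<250)&(P[...,2]>.02)&(P[...,2]<.04))
show("bar on seat",(u>410)&(u<440)&(v>90)&(v<140)&(P[...,2]>.02))
print("jar",ray(K,W,(237,107),.11))
g=cv2.resize(p[150:205,405:465],None,fx=10,fy=10,interpolation=cv2.INTER_CUBIC); cv2.imwrite("pics/hub0.png",g)
E
```

```text
big 445 [0.4723 0.1818] [0.225 0.071] 0.244 z [0.1345 0.1389 0.1422]
slim 259 [0.5233 0.3326] [0.019 0.076] 2.874 z [0.1218 0.1324 0.1356]
block 2113 [0.5231 0.2784] [0.201 0.089] 1.57 z [0.0862 0.0895 0.0933]
mug 199 [0.5769 0.1491] [0.353 0.079] 0.287 z [0.0821 0.0882 0.0924]
hub 316 [ 0.5664 -0.1832] [0.065 0.067] 2.648 z [0.0854 0.0892 0.0924]
pad 4146 [ 0.5658 -0.1836] [0.318 0.318] 1.385 z [0.0246 0.0313 0.0358]
bar on seat 1133 [ 0.5843 -0.0897] [0.121 0.475] 2.822 z [0.0326 0.0498 0.0535]
jar [[0.74483911 0.31208789 0.11      ]]
```

View pics/hub0.png

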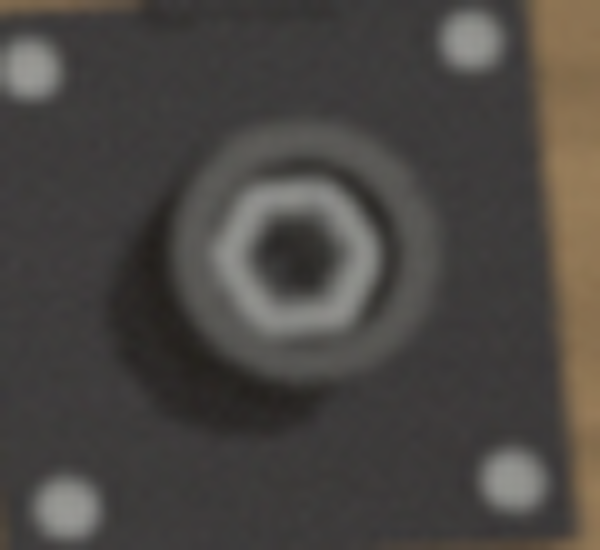

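carry_out:
  deltas:
    - {"tx": 37.7, "ty": -77.8, "tz": -3, "rz": 0.3}
    - {"tx": 37.7, "ty": -77.8, "tz": -3, "rz": 0.3}
    - {"tx": 37.7, "ty": -77.8, "tz": -3, "rz": 0.3}
    - {"tx": 37.7, "ty": -77.8, "tz": -3, "rz": 0.3}
    - {"tx": 37.7, "ty": -77.8, "tz": -3, "rz": 0.3}
    - {"tx": 37.7, "ty": -77.8, "tz": -3, "rz": 0.3}
    - {"tx": 37.7, "ty": -77.8, "tz": -3, "rz": 0.3}
    - {"tx": 37.7, "ty": -77.8, "tz": -3, "rz": 0.3}
    - {"tx": 37.7, "ty": -77.8, "tz": -3, "rz": 0.3}
    - {"tx": 37.7, "ty": -77.8, "tz": -3, "rz": 0.3}
    - {"tx": 37.7, "ty": -77.8, "tz": -3, "rz": 0.3}
    - {"tx": 37.7, "ty": -77.8, "tz": -3, "rz": 0.3}
    - {"tx": 37.7, "ty": -77.8, "tz": -3, "rz": 0.3}
    - {"tx": 37.7, "ty": -77.8, "tz": -3, "rz": 0.3}
    - {"tx": 37.7, "ty": -77.8, "tz": -3, "rz": 0.3}
    - {"tx": 37.7, "ty": -77.8, "tz": -3, "rz": 0.3}
    - {"tx": 37.7, "ty": -77.8, "tz": -3, "rz": 0.3}
    - {"tx": 37.7, "ty": -77.8, "tz": -3, "rz": 0.3}

```text
validation failed for argument at $.de...
```

```bash
python3 - <<'E'
from h import *
s=status.read_state(); print(s["time"],np.round(s["tool_pos"],4),np.round(s["joint_positions"],3),np.round(np.abs(s["qvel"]).max(),4))
K,W=cam("wrist"); p,d=optics.camera("wrist"); p=p[:,:,::-1].copy(); cv2.imwrite("pics/w1.png",p); np.save("pics/w1.npy",d); np.savez("pics/w1m.npz",K=K,W=W)
E
```

```text
0.1 [0.1892 0.5952 0.23  ] [ 1.244  0.424  1.631 -0.     1.089 -0.019] 0.002
```

View pics/w1.png

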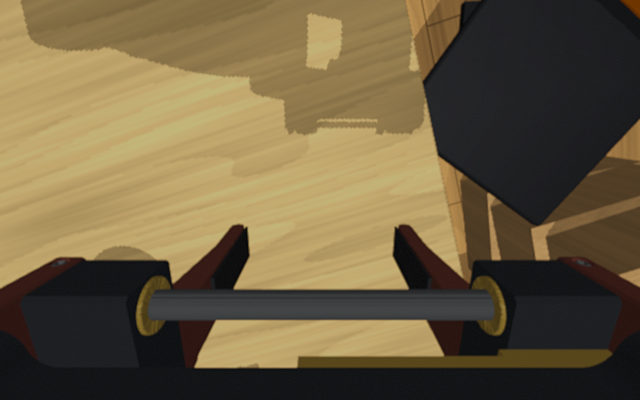

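carry_out:
  deltas:
    - {"tx": 37.7, "ty": -77.8, "tz": -3, "rx": 0, "ry": 0, "rz": 0.3}
    - {"tx": 37.7, "ty": -77.8, "tz": -3, "rx": 0, "ry": 0, "rz": 0.3}
    - {"tx": 37.7, "ty": -77.8, "tz": -3, "rx": 0, "ry": 0, "rz": 0.3}
    - {"tx": 37.7, "ty": -77.8, "tz": -3, "rx": 0, "ry": 0, "rz": 0.3}
    - {"tx": 37.7, "ty": -77.8, "tz": -3, "rx": 0, "ry": 0, "rz": 0.3}
    - {"tx": 37.7, "ty": -77.8, "tz": -3, "rx": 0, "ry": 0, "rz": 0.3}
    - {"tx": 37.7, "ty": -77.8, "tz": -3, "rx": 0, "ry": 0, "rz": 0.3}
    - {"tx": 37.7, "ty": -77.8, "tz": -3, "rx": 0, "ry": 0, "rz": 0.3}
    - {"tx": 37.7, "ty": -77.8, "tz": -3, "rx": 0, "ry": 0, "rz": 0.3}
    - {"tx": 37.7, "ty": -77.8, "tz": -3, "rx": 0, "ry": 0, "rz": 0.3}
    - {"tx": 37.7, "ty": -77.8, "tz": -3, "rx": 0, "ry": 0, "rz": 0.3}
    - {"tx": 37.7, "ty": -77.8, "tz": -3, "rx": 0, "ry": 0, "rz": 0.3}
    - {"tx": 37.7, "ty": -77.8, "tz": -3, "rx": 0, "ry": 0, "rz": 0.3}
    - {"tx": 37.7, "ty": -77.8, "tz": -3, "rx": 0, "ry": 0, "rz": 0.3}
    - {"tx": 37.7, "ty": -77.8, "tz": -3, "rx": 0, "ry": 0, "rz": 0.3}
    - {"tx": 37.7, "ty": -77.8, "tz": -3, "rx": 0, "ry": 0, "rz": 0.3}
    - {"tx": 37.7, "ty": -77.8, "tz": -3, "rx": 0, "ry": 0, "rz": 0.3}
    - {"tx": 37.7, "ty": -77.8, "tz": -3, "rx": 0, "ry": 0, "rz": 0.3}

```text
time: 2.4
tool_pos: [0.5661, -0.1812, 0.2009]
ee_rot: [[0.006, -0.0, -1.0], [1.0, 0.0, 0.006], [0.0, -1.0, 0.0]]
contact_force: [-0.1, -0.7, 0.3]
width: 0.0879
```

```bash
cat > snap.py <<'E'
from h import *
import sys
n=sys.argv[1]
s=status.read_state(); print(s["time"],np.round(s["tool_pos"],4),np.round(s["joint_positions"],3),np.round(np.abs(s["qvel"]).max(),4))
K,W=cam("wrist"); p,d=optics.camera("wrist"); p=p[:,:,::-1].copy(); cv2.imwrite(f"pics/{n}.png",p); np.save(f"pics/{n}.npy",d); np.savez(f"pics/{n}m.npz",K=K,W=W)
E
python3 snap.py w2
```

```text
2.4 [ 0.5661 -0.1812  0.2009] [-0.33   0.414  1.723  0.     1.005 -1.894] 0.0056
```

View pics/w2.png

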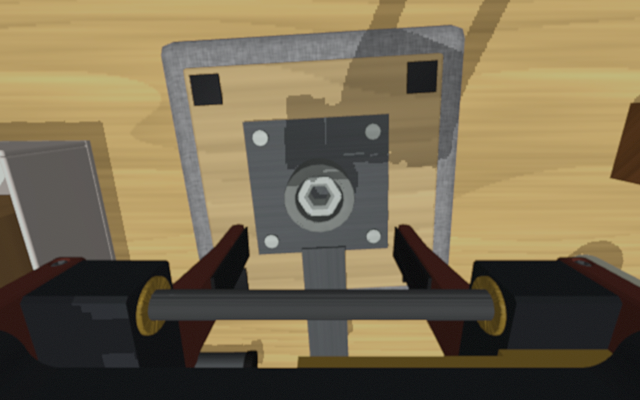

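```bash
python3 - <<'E'
from h import *
p=cv2.imread("pics/w2.png"); d=np.load("pics/w2.npy"); m=np.load("pics/w2m.npz"); K,W=m["K"],m["W"]
cv2.imwrite("pics/w2z.png",cv2.resize(p[155:240,275:365],None,fx=6.5,fy=6.5,interpolation=cv2.INTER_CUBIC))
g=p.max(2); roi=np.zeros_like(g); roi[172:222,295:345]=g[172:222,295:345]
b=cv2.resize(roi,None,fx=4,fy=4,interpolation=cv2.INTER_CUBIC)
for th in (135,150,170):
    cs,hi=cv2.findContours((b>th).astype(np.uint8),cv2.RETR_CCOMP,cv2.CHAIN_APPROX_NONE)
    for c,h in zip(cs,hi[0]):
        A=cv2.contourArea(c)
        if A<600: continue
        q=(c[:,0,:]+.5)/4-.5
        X=ray(K,W,q,.080)[:,:2]; mm=cv2.moments((X*1e4).astype(np.float32).reshape(-1,1,2)); ctr=np.array([mm['m10'],mm['m01']])/mm['m00']/1e4
        r=X-ctr; th_=np.arctan2(r[:,1],r[:,0]); R=np.hypot(*r.T)
        o=np.argsort(th_); t=np.linspace(-np.pi,np.pi,361)[:-1]; Ri=np.interp(t,th_[o],R[o],period=2*np.pi)
        f=(Ri*np.exp(-6j*t)).mean(); print(th,"hole" if h[3]>=0 else "out",A/16,np.round(ctr,4),"R",R.mean().round(4),"amp",abs(f).round(5),"corner yaw deg mod60",np.degrees(-np.angle(f)*-1/6).round(1), np.degrees(np.angle(f)/-6).round(1))
P=cloud(K,W,d); v,u=np.mgrid[:400,:640]
mk=(abs(P[...,2]-.09)<.004)&(u>270)&(u<370)&(v>150)&(v<245)
q=np.c_[u[mk],v[mk]]; print(mk.sum(),cv2.minEnclosingCircle(P[mk][:,:2].astype(np.float32)))
E
```

```text
135 out 1253.3125 [ 0.5707 -0.1822] R 0.0201 amp 0.00039 corner yaw deg mod60 24.5 -24.5
135 hole 395.09375 [ 0.5696 -0.1825] R 0.0113 amp 0.00028 corner yaw deg mod60 27.9 -27.9
150 out 1217.65625 [ 0.5707 -0.1821] R 0.0198 amp 0.00038 corner yaw deg mod60 23.8 -23.8
150 hole 491.09375 [ 0.5701 -0.1829] R 0.0126 amp 0.00037 corner yaw deg mod60 27.8 -27.8
170 out 1161.21875 [ 0.5707 -0.1821] R 0.0193 amp 0.00039 corner yaw deg mod60 22.5 -22.5
170 hole 600.21875 [ 0.5705 -0.1825] R 0.0139 amp 0.0004 corner yaw deg mod60 27.7 -27.7
2086 ((0.5699183940887451, -0.18257439136505127), 0.03405063971877098)
```

View pics/w2z.png

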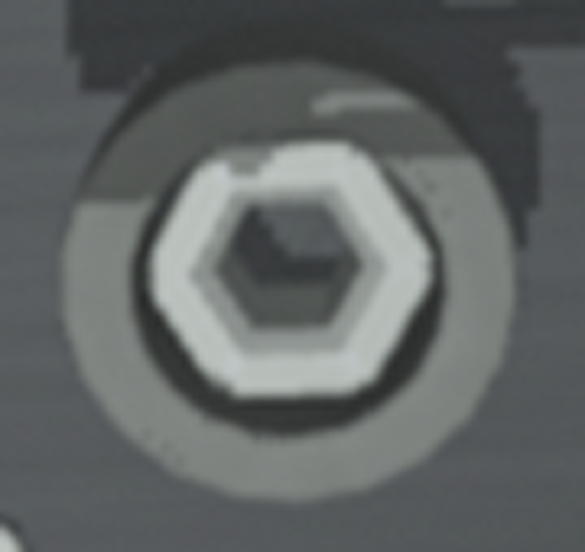

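carry_out:
  deltas:
    - {"tx": 0, "ty": 0, "tz": 0, "rx": 0, "ry": 0, "rz": -1.57}
    - {"tx": 0, "ty": 0, "tz": 0, "rx": 0, "ry": 0, "rz": -1.57}
    - {"tx": 0, "ty": 0, "tz": 0, "rx": 0, "ry": 0, "rz": -1.57}
    - {"tx": 0, "ty": 0, "tz": 0, "rx": 0, "ry": 0, "rz": -1.57}
    - {"tx": 0, "ty": 0, "tz": 0, "rx": 0, "ry": 0, "rz": -1.57}
    - {"tx": 0, "ty": 0, "tz": 0, "rx": 0, "ry": 0, "rz": -1.57}
    - {"tx": 0, "ty": 0, "tz": 0, "rx": 0, "ry": 0, "rz": -1.57}
    - {"tx": 0, "ty": 0, "tz": 0, "rx": 0, "ry": 0, "rz": -1.57}
    - {"tx": 0, "ty": 0, "tz": 0, "rx": 0, "ry": 0, "rz": -1.57}
    - {"tx": 0, "ty": 0, "tz": 0, "rx": 0, "ry": 0, "rz": -1.57}
    - {"tx": 0, "ty": 0, "tz": 0, "rx": 0, "ry": 0, "rz": -1.57}

```text
time: 3.82
tool_pos: [0.5663, -0.1821, 0.2008]
ee_rot: [[1.0, 0.0, 0.005], [-0.005, -0.0, 1.0], [0.0, -1.0, -0.0]]
contact_force: [0.4, -0.0, -0.6]
width: 0.0879
```

```bash
python3 snap.py w3; cat > hub.py <<'E'
from h import *
import sys
def hub(n):
    p=cv2.imread(f"pics/{n}.png"); d=np.load(f"pics/{n}.npy"); m=np.load(f"pics/{n}m.npz"); K,W=m["K"],m["W"]
    P=cloud(K,W,d); mk=(abs(P[...,2]-.09)<.004)&(np.hypot(P[...,0]-.568,P[...,1]+.183)<.05)
    cs,_=cv2.findContours(mk.astype(np.uint8),cv2.RETR_EXTERNAL,cv2.CHAIN_APPROX_NONE); c=max(cs,key=cv2.contourArea)[:,0,:]
    X=ray(K,W,c,.09)[:,:2]*1e3; e=cv2.fitEllipse(X.astype(np.float32)); print(n,"hub ellipse mm",np.round(e[0],2),np.round(e[1],2))
    g=p.max(2); b=((g>170)&(np.hypot(P[...,0]-.568,P[...,1]+.183)<.025)).astype(np.uint8)
    cs,hi=cv2.findContours(b,cv2.RETR_CCOMP,cv2.CHAIN_APPROX_NONE)
    for c,h in zip(cs,hi[0]):
        if cv2.contourArea(c)<100: continue
        X=ray(K,W,c[:,0],.08)[:,:2]*1e3; M=cv2.moments(X.astype(np.float32).reshape(-1,1,2)); print("  hex",h[3]>=0,round(M['m10']/M['m00'],2),round(M['m01']/M['m00'],2))
for n in sys.argv[1:]: hub(n)
E
python3 hub.py w2 w3
```

```text
3.825 [ 0.5663 -0.1821  0.2008] [-0.331  0.415  1.722 -0.     1.005 -0.326] 0.0057
w2 hub ellipse mm [ 569.37 -182.55] [66.13 66.45]
  hex False 570.72 -182.17
  hex True 570.48 -182.5
w3 hub ellipse mm [ 570.2  -181.35] [66.09 66.51]
  hex False 568.35 -187.62
```

View pics/w3.png

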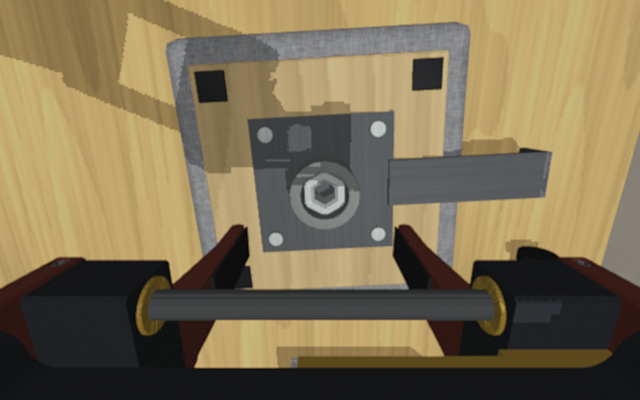

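carry_out:
  deltas:
    - {"tx": -4.0, "ty": 40.5, "tz": 6, "rx": 0, "ry": 0, "rz": 1.7}
    - {"tx": -4.0, "ty": 40.5, "tz": 6, "rx": 0, "ry": 0, "rz": 1.7}
    - {"tx": -4.0, "ty": 40.5, "tz": 6, "rx": 0, "ry": 0, "rz": 1.7}
    - {"tx": -4.0, "ty": 40.5, "tz": 6, "rx": 0, "ry": 0, "rz": 1.7}
    - {"tx": -4.0, "ty": 40.5, "tz": 6, "rx": 0, "ry": 0, "rz": 1.7}
    - {"tx": -4.0, "ty": 40.5, "tz": 6, "rx": 0, "ry": 0, "rz": 1.7}
    - {"tx": -4.0, "ty": 40.5, "tz": 6, "rx": 0, "ry": 0, "rz": 1.7}
    - {"tx": -4.0, "ty": 40.5, "tz": 6, "rx": 0, "ry": 0, "rz": 1.7}
    - {"tx": -4.0, "ty": 40.5, "tz": 6, "rx": 0, "ry": 0, "rz": 1.7}
    - {"tx": -4.0, "ty": 40.5, "tz": 6, "rx": 0, "ry": 0, "rz": 1.7}
    - {"tx": -4.0, "ty": 40.5, "tz": 6, "rx": 0, "ry": 0, "rz": 1.7}
    - {"tx": -4.0, "ty": 40.5, "tz": 6, "rx": 0, "ry": 0, "rz": 1.7}
    - {"tx": -4.0, "ty": 40.5, "tz": 6, "rx": 0, "ry": 0, "rz": 1.7}

```text
time: 5.5
tool_pos: [0.5264, 0.2225, 0.2607]
ee_rot: [[-0.121, 0.0, -0.993], [0.993, -0.0, -0.121], [-0.0, -1.0, 0.0]]
contact_force: [0.1, -0.3, 0.4]
width: 0.088
```

```bash
python3 snap.py w4; python3 - <<'E'
from h import *
n="w4"
p=cv2.imread(f"pics/{n}.png"); d=np.load(f"pics/{n}.npy"); m=np.load(f"pics/{n}m.npz"); K,W=m["K"],m["W"]
P=cloud(K,W,d)
for nm,y,lo,zt in (("big",.223,.134,.14),("slim",.333,.128,.134)):
    mk=((P[...,2]>lo)&(P[...,2]<.15)&(np.hypot(P[...,0]-.525,P[...,1]-y)<.065)&(abs(P[...,1]-y)<.04)).astype(np.uint8)
    cs,_=cv2.findContours(mk,cv2.RETR_EXTERNAL,cv2.CHAIN_APPROX_NONE); c=max(cs,key=cv2.contourArea)[:,0]
    X=ray(K,W,c,zt)[:,:2]*1e3; r=cv2.minAreaRect(X.astype(np.float32)); print(nm,np.round(r[0],1),np.round(r[1],1),r[2])
E
```

```text
5.5 [0.5264 0.2225 0.2607] [ 0.379  0.311  1.724 -0.     1.107 -1.313] 0.0048
big [524.7 224.9] [107.2  23.5] 6.738204479217529
slim [523.7 333.3] [18.7 74.5] 74.36248779296875
```

View pics/w4.png

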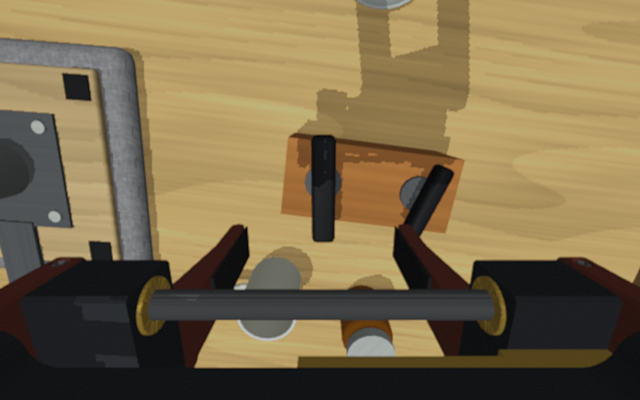

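carry_out:
  deltas:
    - {"tx": -0.07, "ty": 0.27, "tz": -5, "rx": 0, "ry": 0, "rz": 0}
    - {"tx": -0.07, "ty": 0.27, "tz": -10, "rx": 0, "ry": 0, "rz": 0}
    - {"tx": -0.07, "ty": 0.27, "tz": -13, "rx": 0, "ry": 0, "rz": 0}
    - {"tx": -0.07, "ty": 0.27, "tz": -14.6, "rx": 0, "ry": 0, "rz": 0}
    - {"tx": -0.07, "ty": 0.27, "tz": -14.6, "rx": 0, "ry": 0, "rz": 0}
    - {"tx": -0.07, "ty": 0.27, "tz": -14.6, "rx": 0, "ry": 0, "rz": 0}

```text
time: 6.3
tool_pos: [0.5266, 0.2257, 0.1159]
ee_rot: [[-0.122, 0.002, -0.993], [0.993, 0.001, -0.122], [0.001, -1.0, -0.002]]
contact_force: [1.0, -0.3, -0.1]
width: 0.0877
```

carry_out:
  deltas:
    - {"tx": 0, "ty": 0, "tz": 0, "rx": 0, "ry": 0, "rz": 0}
    - {"tx": 0, "ty": 0, "tz": 0, "rx": 0, "ry": 0, "rz": 0}
    - {"tx": 0, "ty": 0, "tz": 0, "rx": 0, "ry": 0, "rz": 0}
    - {"tx": 0, "ty": 0, "tz": 0, "rx": 0, "ry": 0, "rz": 0}
    - {"tx": 0, "ty": 0, "tz": 0, "rx": 0, "ry": 0, "rz": 0}
    - {"tx": 0, "ty": 0, "tz": 0, "rx": 0, "ry": 0, "rz": 0}
  grip: 255
  squeeze: 40

```text
time: 7.05
tool_pos: [0.5256, 0.2253, 0.1146]
ee_rot: [[-0.122, -0.0, -0.993], [0.993, -0.0, -0.122], [-0.0, -1.0, 0.0]]
contact_force: [0.4, 0.1, 0.4]
width: 0.0313
```

carry_out:
  deltas:
    - {"tx": 0, "ty": 0, "tz": 0, "rx": 0, "ry": 0, "rz": 0}
    - {"tx": 0, "ty": 0, "tz": 0, "rx": 0, "ry": 0, "rz": 0}
    - {"tx": 0, "ty": 0, "tz": 0, "rx": 0, "ry": 0, "rz": 0}

```text
time: 7.42
tool_pos: [0.5256, 0.2252, 0.1146]
ee_rot: [[-0.122, -0.0, -0.993], [0.993, -0.0, -0.122], [-0.0, -1.0, 0.0]]
contact_force: [0.3, -2.7, 0.3]
width: 0.0237
```

carry_out:
  deltas:
    - {"tx": 0, "ty": 0, "tz": 1, "rx": 0, "ry": 0, "rz": 0}
    - {"tx": 0, "ty": 0, "tz": 4, "rx": 0, "ry": 0, "rz": 0}
    - {"tx": 0, "ty": 0, "tz": 8, "rx": 0, "ry": 0, "rz": 0}
    - {"tx": 0, "ty": 0, "tz": 12, "rx": 0, "ry": 0, "rz": 0}
    - {"tx": 0, "ty": 0, "tz": 14, "rx": 0, "ry": 0, "rz": 0}
    - {"tx": 0, "ty": 0, "tz": 14, "rx": 0, "ry": 0, "rz": 0}
    - {"tx": 0, "ty": 0, "tz": 14, "rx": 0, "ry": 0, "rz": 0}

```text
time: 8.3
tool_pos: [0.5248, 0.2251, 0.2537]
ee_rot: [[-0.122, -0.002, -0.993], [0.993, -0.001, -0.122], [-0.0, -1.0, 0.002]]
contact_force: [-0.4, 0.3, -4.3]
width: 0.0235
```

```bash
python3 snap.py w5; python3 - <<'E'
from h import *
p,d=optics.camera("side"); cv2.imwrite("pics/side5.png",p[:,:,::-1]);print(np.round(status.read_state()["contact_force"],2))
E
```

```text
8.3 [0.5248 0.2251 0.2537] [ 0.384  0.319  1.73   0.     1.095 -1.309] 0.0139
[ 0.2   0.44 -4.2 ]
```

View pics/w5.png

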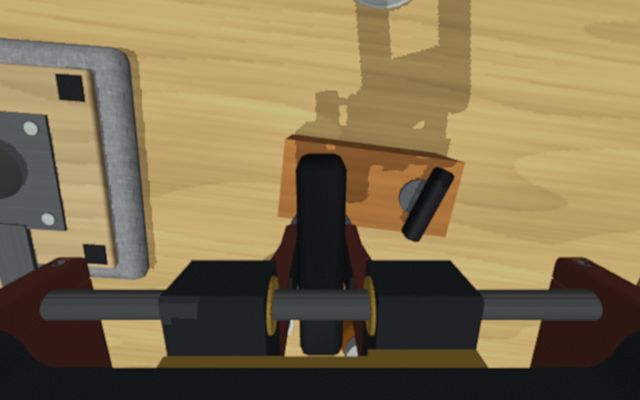

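View pics/side5.png

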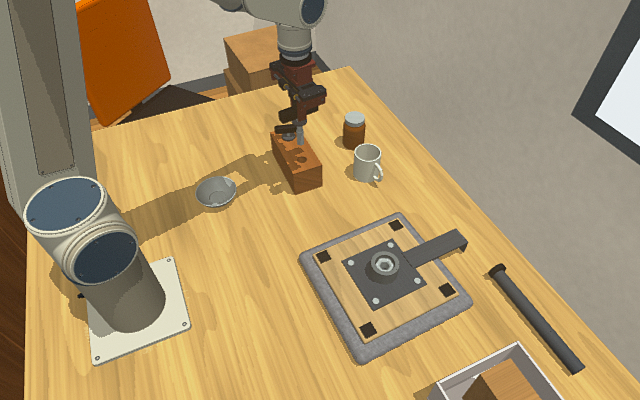

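carry_out:
  deltas:
    - {"tx": 4.5, "ty": -40.75, "tz": 0, "rx": 0, "ry": 0, "rz": 0.394}
    - {"tx": 4.5, "ty": -40.75, "tz": 0, "rx": 0, "ry": 0, "rz": 0.394}
    - {"tx": 4.5, "ty": -40.75, "tz": 0, "rx": 0, "ry": 0, "rz": 0.394}
    - {"tx": 4.5, "ty": -40.75, "tz": 0, "rx": 0, "ry": 0, "rz": 0.394}
    - {"tx": 4.5, "ty": -40.75, "tz": 0, "rx": 0, "ry": 0, "rz": 0.394}
    - {"tx": 4.5, "ty": -40.75, "tz": 0, "rx": 0, "ry": 0, "rz": 0.394}
    - {"tx": 4.5, "ty": -40.75, "tz": 0, "rx": 0, "ry": 0, "rz": 0.394}
    - {"tx": 4.5, "ty": -40.75, "tz": 0, "rx": 0, "ry": 0, "rz": 0.394}
    - {"tx": 4.5, "ty": -40.75, "tz": 0, "rx": 0, "ry": 0, "rz": 0.394}
    - {"tx": 4.5, "ty": -40.75, "tz": 0, "rx": 0, "ry": 0, "rz": 0.394}
    - {"tx": 4.5, "ty": -40.75, "tz": 0, "rx": 0, "ry": 0, "rz": 0.394}
    - {"tx": 4.5, "ty": -40.75, "tz": 0, "rx": 0, "ry": 0, "rz": 0.394}

```text
time: 9.9
tool_pos: [0.5707, -0.1814, 0.2548]
ee_rot: [[-0.495, 0.0, -0.869], [0.869, -0.0, -0.495], [-0.0, -1.0, -0.0]]
contact_force: [0.1, -0.3, -2.9]
width: 0.024
```

```bash
python3 snap.py w6; python3 - <<'E'
from h import *
p,d=optics.camera("side"); cv2.imwrite("pics/side6.png",cv2.resize(p[150:300,300:480,::-1],None,fx=4,fy=4,interpolation=cv2.INTER_CUBIC));s=status.read_state();print(np.round(s["contact_force"],2),np.round(s["ee_rot"],3).tolist())
E
```

```text
9.9 [ 0.5707 -0.1814  0.2548] [-0.328  0.359  1.669 -0.     1.114 -2.416] 0.0069
[-0.13  0.29 -3.7 ] [[-0.494, 0.0, -0.869], [0.869, -0.0, -0.494], [-0.0, -1.0, -0.0]]
```

View pics/side6.png

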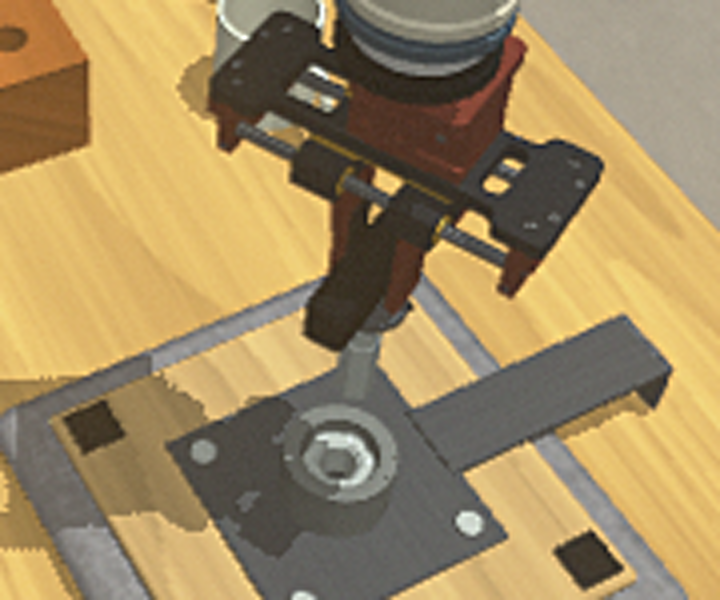

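View pics/w6.png

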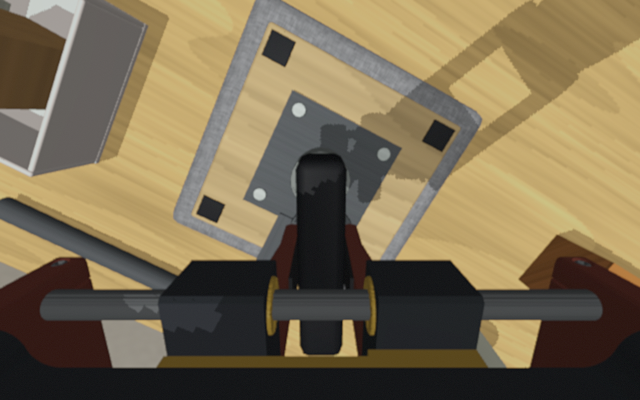

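carry_out:
  deltas:
    - {"tx": -0.03, "ty": -0.09, "tz": -3, "rx": 0, "ry": 0, "rz": 0}
    - {"tx": -0.03, "ty": -0.09, "tz": -5.5, "rx": 0, "ry": 0, "rz": 0}
    - {"tx": -0.03, "ty": -0.09, "tz": -6.6, "rx": 0, "ry": 0, "rz": 0}
    - {"tx": -0.03, "ty": -0.09, "tz": -7.1, "rx": 0, "ry": 0, "rz": 0}
    - {"tx": -0.03, "ty": -0.09, "tz": -7.4, "rx": 0, "ry": 0, "rz": 0}
    - {"tx": -0.03, "ty": -0.09, "tz": -7.6, "rx": 0, "ry": 0, "rz": 0}

```text
time: 10.75
tool_pos: [0.5708, -0.1832, 0.1793]
ee_rot: [[-0.494, 0.001, -0.87], [0.87, -0.0, -0.494], [-0.001, -1.0, -0.001]]
contact_force: [-0.2, 0.7, -3.6]
width: 0.0237
```

carry_out:
  deltas:
    - {"tx": 0, "ty": 0, "tz": -0.3, "rx": 0, "ry": 0, "rz": 0}
    - {"tx": 0, "ty": 0, "tz": -0.6, "rx": 0, "ry": 0, "rz": 0}
    - {"tx": 0, "ty": 0, "tz": -0.9, "rx": 0, "ry": 0, "rz": 0}

```text
time: 11.12
tool_pos: [0.5702, -0.1831, 0.1695]
ee_rot: [[-0.494, -0.0, -0.87], [0.87, -0.0, -0.494], [0.0, -1.0, 0.0]]
contact_force: [-1.1, 0.2, -2.3]
width: 0.0235
```

carry_out:
  deltas:
    - {"tx": 0, "ty": 0, "tz": -0.4, "rx": 0, "ry": 0, "rz": 0}
    - {"tx": 0, "ty": 0, "tz": -0.8, "rx": 0, "ry": 0, "rz": 0}
    - {"tx": 0, "ty": 0, "tz": -1.1, "rx": 0, "ry": 0, "rz": 0}
    - {"tx": 0, "ty": 0, "tz": -1.25, "rx": 0, "ry": 0, "rz": 0}
    - {"tx": 0, "ty": 0, "tz": -1.25, "rx": 0, "ry": 0, "rz": 0}

```text
time: 11.75
tool_pos: [0.5702, -0.1831, 0.1569]
ee_rot: [[-0.494, -0.0, -0.87], [0.87, 0.0, -0.494], [0.0, -1.0, 0.0]]
contact_force: [-2.2, -0.6, -3.8]
width: 0.0236
```

carry_out:
  deltas:
    - {"tx": 0, "ty": 0, "tz": 0, "rx": 0, "ry": 0, "rz": -0.12}
    - {"tx": 0, "ty": 0, "tz": 0, "rx": 0, "ry": 0, "rz": -0.24}
    - {"tx": 0, "ty": 0, "tz": 0, "rx": 0, "ry": 0, "rz": -0.36}
    - {"tx": 0, "ty": 0, "tz": 0, "rx": 0, "ry": 0, "rz": -0.48}
    - {"tx": 0, "ty": 0, "tz": 0, "rx": 0, "ry": 0, "rz": -0.6}

```text
time: 12.38
tool_pos: [0.5698, -0.1829, 0.157]
ee_rot: [[0.087, -0.001, -0.996], [0.996, 0.0, 0.087], [0.0, -1.0, 0.001]]
contact_force: [-1.6, 0.5, -3.4]
width: 0.0236
```

```bash
cat > st.py <<'E'
from h import *
s=status.read_state()
print(round(s["time"],2),np.round(s["tool_pos"],4),"yaw",round(float(np.arctan2(s["ee_rot"][1][0],s["ee_rot"][0][0])),3),"q6",round(s["joint_positions"][5],3),"F",np.round(s["contact_force"],1),"M",np.round(s["moment"],2))
E
python3 st.py
```

```text
12.38 [ 0.5698 -0.1829  0.157 ] yaw 1.483 q6 -1.814 F [-1.6  0.5 -3.4] M [0.14 0.51 0.18]
```

carry_out:
  deltas:
    - {"tx": 0, "ty": 0, "tz": 0, "rx": 0, "ry": 0, "rz": -0.14}
    - {"tx": 0, "ty": 0, "tz": 0, "rx": 0, "ry": 0, "rz": -0.28}
    - {"tx": 0, "ty": 0, "tz": 0, "rx": 0, "ry": 0, "rz": -0.42}
    - {"tx": 0, "ty": 0, "tz": 0, "rx": 0, "ry": 0, "rz": -0.56}
    - {"tx": 0, "ty": 0, "tz": 0, "rx": 0, "ry": 0, "rz": -0.7}
    - {"tx": 0, "ty": 0, "tz": 0, "rx": 0, "ry": 0, "rz": -0.84}
    - {"tx": 0, "ty": 0, "tz": 0, "rx": 0, "ry": 0, "rz": -0.98}
    - {"tx": 0, "ty": 0, "tz": 0, "rx": 0, "ry": 0, "rz": -1.12}
    - {"tx": 0, "ty": 0, "tz": 0, "rx": 0, "ry": 0, "rz": -1.26}
    - {"tx": 0, "ty": 0, "tz": 0, "rx": 0, "ry": 0, "rz": -1.4}

```text
time: 13.62
tool_pos: [0.5701, -0.1828, 0.157]
ee_rot: [[0.997, -0.001, -0.083], [0.083, 0.0, 0.997], [-0.001, -1.0, 0.001]]
contact_force: [-1.5, 1.1, -4.3]
width: 0.0235
```

```bash
python3 st.py
```

```text
13.62 [ 0.5701 -0.1828  0.157 ] yaw 0.083 q6 -0.413 F [-1.5  1.1 -4.3] M [0.2  0.25 0.13]
```

carry_out:
  deltas:
    - {"tx": 0, "ty": 0, "tz": 0, "rx": 0, "ry": 0, "rz": -0.14}
    - {"tx": 0, "ty": 0, "tz": 0, "rx": 0, "ry": 0, "rz": -0.28}
    - {"tx": 0, "ty": 0, "tz": 0, "rx": 0, "ry": 0, "rz": -0.42}
    - {"tx": 0, "ty": 0, "tz": 0, "rx": 0, "ry": 0, "rz": -0.56}
    - {"tx": 0, "ty": 0, "tz": 0, "rx": 0, "ry": 0, "rz": -0.7}
    - {"tx": 0, "ty": 0, "tz": 0, "rx": 0, "ry": 0, "rz": -0.84}
    - {"tx": 0, "ty": 0, "tz": 0, "rx": 0, "ry": 0, "rz": -0.98}
    - {"tx": 0, "ty": 0, "tz": 0, "rx": 0, "ry": 0, "rz": -1.12}
    - {"tx": 0, "ty": 0, "tz": 0, "rx": 0, "ry": 0, "rz": -1.26}
    - {"tx": 0, "ty": 0, "tz": 0, "rx": 0, "ry": 0, "rz": -1.36}

```text
time: 14.88
tool_pos: [0.5703, -0.183, 0.157]
ee_rot: [[0.29, -0.0, 0.957], [-0.957, 0.0, 0.29], [-0.0, -1.0, -0.0]]
contact_force: [-0.3, -0.5, -4.5]
width: 0.0236
```

```bash
python3 st.py
```

```text
14.88 [ 0.5703 -0.183   0.157 ] yaw -1.276 q6 0.946 F [-0.3 -0.5 -4.5] M [-0.    0.26  0.16]
```

Turned 3.36 rad so far. I'll take smaller steps now and watch the moment.

carry_out:
  deltas:
    - {"tx": 0, "ty": 0, "tz": 0, "rx": 0, "ry": 0, "rz": -0.07}
    - {"tx": 0, "ty": 0, "tz": 0, "rx": 0, "ry": 0, "rz": -0.14}
    - {"tx": 0, "ty": 0, "tz": 0, "rx": 0, "ry": 0, "rz": -0.2}

```text
time: 15.25
tool_pos: [0.5702, -0.1831, 0.157]
ee_rot: [[0.096, -0.0, 0.995], [-0.995, -0.0, 0.096], [0.0, -1.0, -0.0]]
contact_force: [-0.4, -0.4, -4.7]
width: 0.0236
```

```bash
python3 st.py
```

```text
15.25 [ 0.5702 -0.1831  0.157 ] yaw -1.475 q6 1.144 F [-0.4 -0.4 -4.7] M [-0.12  0.29  0.17]
```

carry_out:
  deltas:
    - {"tx": 0, "ty": 0, "tz": 0, "rx": 0, "ry": 0, "rz": -0.06}
    - {"tx": 0, "ty": 0, "tz": 0, "rx": 0, "ry": 0, "rz": -0.1}

```text
time: 15.5
tool_pos: [0.5703, -0.1831, 0.157]
ee_rot: [[-0.003, -0.0, 1.0], [-1.0, -0.0, -0.003], [0.0, -1.0, -0.0]]
contact_force: [-1.1, 0.1, -5.5]
width: 0.024
```

```bash
python3 st.py
```

```text
15.5 [ 0.5703 -0.1831  0.157 ] yaw -1.574 q6 1.244 F [-1.1  0.1 -5.5] M [-0.1   0.35  0.33]
```

carry_out:
  deltas:
    - {"tx": 0, "ty": 0, "tz": 0, "rx": 0, "ry": 0, "rz": -0.04}
    - {"tx": 0, "ty": 0, "tz": 0, "rx": 0, "ry": 0, "rz": -0.08}

```text
time: 15.75
tool_pos: [0.5702, -0.1831, 0.157]
ee_rot: [[-0.082, -0.0, 0.997], [-0.997, -0.0, -0.082], [0.0, -1.0, -0.0]]
contact_force: [-1.2, -1.1, -4.4]
width: 0.0238
```

```bash
python3 st.py
```

```text
15.75 [ 0.5702 -0.1831  0.157 ] yaw -1.652 q6 1.323 F [-1.2 -1.1 -4.4] M [-0.03  0.31  0.81]
```

carry_out:
  deltas:
    - {"tx": 0, "ty": 0, "tz": 0, "rx": 0, "ry": 0, "rz": -0.04}
    - {"tx": 0, "ty": 0, "tz": 0, "rx": 0, "ry": 0, "rz": -0.07}

```text
time: 16.0
tool_pos: [0.5702, -0.1831, 0.1571]
ee_rot: [[-0.151, -0.0, 0.989], [-0.989, -0.001, -0.151], [0.001, -1.0, -0.0]]
contact_force: [-0.7, -0.0, -5.6]
width: 0.0241
```

```bash
python3 st.py; python3 snap.py w7
```

```text
16.0 [ 0.5702 -0.1831  0.1571] yaw -1.722 q6 1.392 F [-0.7 -0.  -5.6] M [-0.11  0.35  1.17]
16.0 [ 0.5702 -0.1831  0.1571] [-3.300e-01  4.770e-01  1.740e+00 -1.000e-03  9.240e-01  1.392e+00] 0.2402
```

View pics/w7.png

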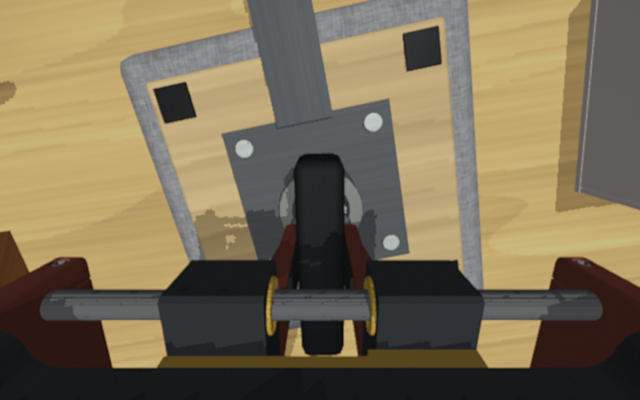

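carry_out:
  deltas:
    - {"tx": 0, "ty": 0, "tz": 0, "rx": 0, "ry": 0, "rz": 0.05}
    - {"tx": 0, "ty": 0, "tz": 0, "rx": 0, "ry": 0, "rz": 0.11}
    - {"tx": 0, "ty": 0, "tz": 0, "rx": 0, "ry": 0, "rz": 0.11}

```text
time: 16.42
tool_pos: [0.5702, -0.1831, 0.157]
ee_rot: [[-0.044, -0.0, 0.999], [-0.999, 0.0, -0.044], [-0.0, -1.0, -0.0]]
contact_force: [-1.2, -0.3, -5.2]
width: 0.0236
```

```bash
python3 st.py
```

```text
16.43 [ 0.5702 -0.1831  0.157 ] yaw -1.614 q6 1.283 F [-1.2 -0.3 -5.2] M [-0.22  0.29 -0.02]
```

carry_out:
  deltas:
    - {"tx": 0, "ty": 0, "tz": 0, "rx": 0, "ry": 0, "rz": 0}
    - {"tx": 0, "ty": 0, "tz": 0, "rx": 0, "ry": 0, "rz": 0}
    - {"tx": 0, "ty": 0, "tz": 0, "rx": 0, "ry": 0, "rz": 0}
    - {"tx": 0, "ty": 0, "tz": 0, "rx": 0, "ry": 0, "rz": 0}
    - {"tx": 0, "ty": 0, "tz": 0, "rx": 0, "ry": 0, "rz": 0}
    - {"tx": 0, "ty": 0, "tz": 0, "rx": 0, "ry": 0, "rz": 0}
    - {"tx": 0, "ty": 0, "tz": 0, "rx": 0, "ry": 0, "rz": 0}
    - {"tx": 0, "ty": 0, "tz": 0, "rx": 0, "ry": 0, "rz": 0}
  grip: 0

```text
time: 17.42
tool_pos: [0.5703, -0.1831, 0.1571]
ee_rot: [[-0.042, -0.0, 0.999], [-0.999, 0.0, -0.042], [-0.0, -1.0, -0.0]]
contact_force: [-0.6, 0.7, -0.7]
width: 0.0878
```

```bash
python3 st.py; python3 snap.py w8
```

```text
17.43 [ 0.5703 -0.1831  0.1571] yaw -1.613 q6 1.283 F [-0.6  0.7 -0.7] M [0.02 0.18 0.06]
17.425 [ 0.5703 -0.1831  0.1571] [-0.331  0.477  1.74   0.     0.925  1.283] 0.0014
```

View pics/w8.png

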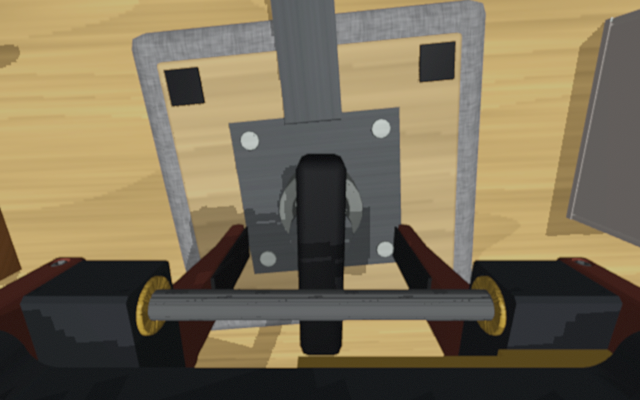

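carry_out:
  deltas:
    - {"tx": 0, "ty": 0, "tz": 2, "rx": 0, "ry": 0, "rz": 0}
    - {"tx": 0, "ty": 0, "tz": 5, "rx": 0, "ry": 0, "rz": 0}
    - {"tx": 0, "ty": 0, "tz": 10, "rx": 0, "ry": 0, "rz": 0}
    - {"tx": 0, "ty": 0, "tz": 14, "rx": 0, "ry": 0, "rz": 0}
    - {"tx": 0, "ty": 0, "tz": 14, "rx": 0, "ry": 0, "rz": 0}
    - {"tx": 0, "ty": 0, "tz": 14, "rx": 0, "ry": 0, "rz": 0}

```text
time: 18.23
tool_pos: [0.5698, -0.1829, 0.2965]
ee_rot: [[-0.042, -0.001, 0.999], [-0.999, 0.0, -0.042], [-0.0, -1.0, -0.001]]
contact_force: [-1.0, -0.5, -0.8]
width: 0.0877
```

```bash
python3 st.py; python3 snap.py w9; python3 - <<'E'
from h import *
n="w9"
p=cv2.imread(f"pics/{n}.png"); d=np.load(f"pics/{n}.npy"); m=np.load(f"pics/{n}m.npz"); K,W=m["K"],m["W"]
P=cloud(K,W,d)
mk=((P[...,2]>.172)&(P[...,2]<.195)&(np.hypot(P[...,0]-.57,P[...,1]+.183)<.065)).astype(np.uint8)
cs,_=cv2.findContours(mk,cv2.RETR_EXTERNAL,cv2.CHAIN_APPROX_NONE); c=max(cs,key=cv2.contourArea)[:,0]
X=ray(K,W,c,.182)[:,:2]*1e3; print(cv2.minAreaRect(X.astype(np.float32)),"z",np.median(P[...,2][mk>0]))
Q=P[mk>0]; A=np.c_[Q[:,:2]-Q[:,:2].mean(0),np.ones(len(Q))]; print("plane slope",np.round(np.linalg.lstsq(A,Q[:,2],rcond=None)[0],3))
p,d=optics.camera("side"); cv2.imwrite("pics/side9.png",p[:,:,::-1])
E
```

```text
18.23 [ 0.5698 -0.1829  0.2965] yaw -1.613 q6 1.283 F [-1.  -0.5 -0.8] M [0.02 0.09 0.  ]
18.225 [ 0.5698 -0.1829  0.2965] [-0.331  0.317  1.628 -0.     1.198  1.283] 0.0186
((572.3726196289062, -182.2672576904297), (23.548728942871094, 108.12700653076172), 87.57544708251953) z 0.18205086286158062
plane slope [-0.005  0.001  0.182]
```

View pics/side9.png

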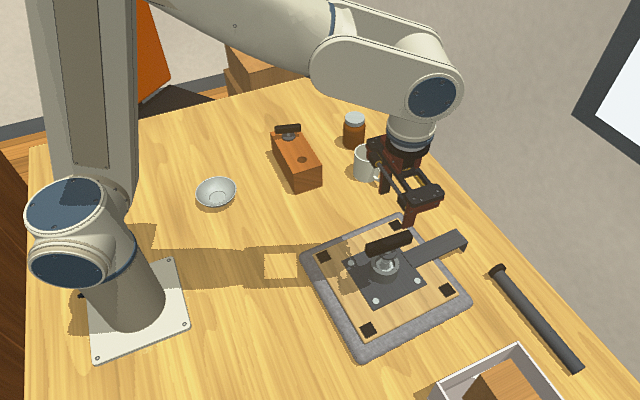

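View pics/w9.png

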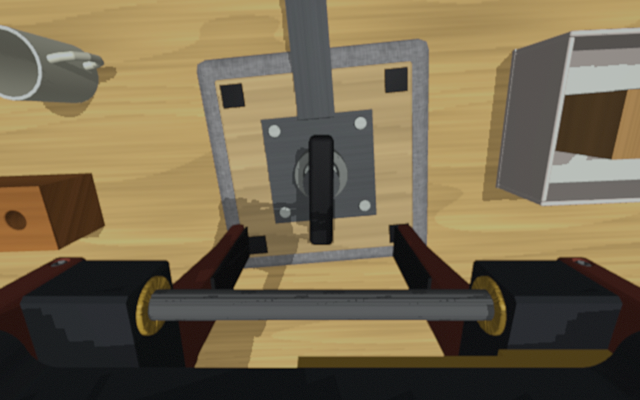

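```bash
python3 -c "
from cell import order; print(order.job_done())"
```

```text
the job is handed in; nothing more can be done
None
```

I took the larger key out of the block, set it in the hex socket and turned the bolt clockwise in one grasp with no regrasping. I then let go, raised the gripper clear and handed in at about 18 s.

**At the stop:** the tool turned about 3.7 rad, some of it taken up by play in the socket. The turning moment sat at 0.13–0.18 N m for most of the turn, then rose steadily to 1.17 N m. I took that as the bolt being hard against its stop. I never saw the bolt's angle directly, so this rests on the moment alone. Before opening the fingers I backed off 0.11 rad, within the play, to unload the key.

**Key at the end:** the top of the bar measured 182 mm above the table, which is the fully-home height. Its slope was about 0.005, so the key is upright, and it lies about 1 mm from the hub centre. The gripper is open and clear of everything. In the last side view the slim key, jar and dish are where they were. The mug is partly hidden by the gripper in that view, but nothing came near it.

**Disagreement:** the top camera placed the hub about 4 mm short in x compared with the wrist camera. I relied on the wrist camera, correcting its bias with two views 90° apart, and the key went in without resistance.

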